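# Let the weighted hold-down head down onto the blank with the ratchet crank

### The arm

A 6-joint arm with a two-finger parallel gripper is mounted at the origin on the work surface. World frame = base frame: x ahead of the robot, y to its left, z up, the work surface at z = 0. Lengths are in m, angles in rad, forces in N, time in s.
With the tool pointing down it reaches from about 0.275 to 0.75 m from the base axis. Payload 10.2 kg.
Tool frame: the origin (TCP) lies at the very end of the fingers, on their centre line; the grasp point (between the pads) lies 19 mm behind it; z points along the fingers, y is the direction in which the jaws open and shut (so a half turn about z gives the same grasp; the last joint's range is limited). The gripper opens to 85 mm and grips with 20 to 120 N. Pads are 22 mm wide; open, the fingers measure 114 mm over their backs; the gripper's body (76 mm by 85 mm) begins 54 mm behind the grasp point. The pads swing forward as they close: fully open they stand 13 mm farther back than shut.
Start: joints at [1.062, 0.313, 1.498, -0, 1.331, -0.223], TCP at [0.148, 0.504, 0.231] pointing down, gripper open.
Joint ranges: [-2.94, 2.94], [-0.97, 2.17], [0.19, 2.56], [-1.23, 4.37], [0.02, 3.11], [-2.88, 2.88]. Speed limits (rad/s): [2.39, 2.39, 3.01, 3.14, 3.14, 3.14].

### API

Orientations are given as a rotation vector (axis times angle).
In Python, from station import state, snapshot, get_calibration, close_job, spot_in, outline_of gives the robot as it stands. The module is installed in compiled form; this text tells all that it offers.
- The arm moves only by the tool servo_tool, never from a script. Its argument "moves" is a list that holds one entry, the list of rows, each a list of 4 numbers: the shift along the tool's x, y, z in cm, then the turn about the tool's z in rad. In form: [[[tx, ty, tz, turn], ...]]. A call has 1 to 10 rows; each row is the pose to reach, as a shift and turn from the pose measured when the call began, along the tool's axes at that moment; what a row does not reach only later rows make up. A row lasts 1/12 s, in which the tool goes at most 41.7 mm and 7.16 degrees, less where a joint would pass 70% of its speed; a pose out of reach is approached as far as the arm can. A call with a gripper value outside its range is refused whole. "grip" is the closure, from -1 (fully open) to 1 (shut), set as the call begins (left out, the last holds). The fingers move at their own pace and stop on an object; "newtons" is the grip in N (left out, the last holds). Time passes only in rows, so rows that repeat a pose let the fingers close. It gives the time, the measured TCP pose, the force and the opening at its end, in the units of the state.
- state(): the state, without advancing time (a new reading comes with each control period).
- snapshot(name): name is "scene" or "top" or "wrist"; returns the picture (420x560x3 uint8, red, green, blue); there is no depth.
- get_calibration(name): a dict with "intrinsics" (3x3 intrinsics, pixels), "eye" and "rotation" of the camera in the world. Camera axes: x right, y down, z forward; pixel columns grow to the right and rows downward; lengths in m; the calibration is good to about 2 mm. The wrist camera is an equidistant fisheye: a pixel r from the principal point sees the ray r / f radians off the axis. A picture is of the moment at which its call begins: read the wrist's pose just before it. get_calibration takes no time and is no camera call; for the wrist camera it gives the pose at the moment of the call.
- close_job(): hands the job in, once; it reports no verdict.
Trained networks look in the newest picture that a camera, given by its name, has taken for a name from the list of things; names that differ only in an ending like _2 or _b are one class to them, and where a whole thing is asked for, a point or a joint stands for the part that bears it (a point fixed in the world has none). Each returns a list of dicts, best first, with "conf" (0 to 1); they miss things now and then, are a little off and sometimes report something else, mostly with a low value. They report only what shows in the picture. A call takes as long as a camera call.
- spot_in(label, camera): "uv" ([column, row] in pixels, amid what is visible of it).
- outline_of(label, camera): "pixels" (420x560 bool, what is visible of it) and "uv" ([column, row] in pixels, amid what is visible of it).
The state is a dict: "time": time; "joint_positions": joint angles; "dq": joint speeds; "tau": joint torques, N m; "eef_pos": TCP position; "ee_rot": TCP orientation; "ft_force": force on the tool from outside, world axes, zero at the start; "ft_torque": the same for the moment, N m; "opening": finger opening in m.
Only numpy, scipy, OpenCV 4.12 (cv2) and the standard library are available. Lean on these libraries where they do the work, as an engineer would, in place of code of your own. Each camera call takes 0.05 s, during which the arm holds its last target. There are 200 camera calls.

### The job

The weighted hold-down head of this marking fixture is held up by its ratchet crank. Take the crank's pawl knob, lift it clear of the teeth and, keeping hold of it, let the crank turn back slowly and gently under the load until the head has just come to rest on the blank beneath it; then let the pawl down and ease the crank on until the pawl sits fully in the very next notch, without forcing it. Let go and leave the other things on the table where they are.

Things in the scene. Friction and masses are not known exactly. Their poses are not given: they have to be found in the camera images.
- fixture: Marking fixture fixed on the table: aluminium base plate 240 x 400 x 15 mm (x -100 to +140, y -130 to +270 mm in its own frame) with a grey gearbox, the crank on top, and at its own (0, +190) mm the two guide rods of the head, 322 mm high with their top bar. Origin: on the vertical crank axis at table height; z up.
- crank_axis (a point): Point on the vertical crank axis, 100 mm above the table; the knob circles it at a radius of 105 mm. Seen from above, counter-clockwise winds the head up, clockwise (turning back) lets it down. The crank arm is an aluminium bar 24 mm wide, its top 98 mm above the table.
- crank (a joint): Angle of the crank (rad), growing counter-clockwise from above (winding up). The load pulls it clockwise with 0.7 to 1.2 N m (7 to 11 N at the knob); 0.2 N m of bearing friction helps to hold. The pawl seats at 0, 0.18, 0.36 .. 1.44: notches 19 mm apart at the knob. Stops at -0.06 and 1.56. One rad moves the fork 35 mm. It must turn back 0.2 to 1.4 rad in all.
- pawl (a joint): Lift of the pawl and its knob (m), straight up: 0 = nose on the floor of a notch, top stop 0.012; from 0.007 it clears all teeth. A spring presses it down, 4 N at 0 and 8 N at the stop. The loaded tooth face adds up to 4 N of friction; winding the crank up by 1 to 4 mm at the knob relieves it.
- ratchet: Nine steel saw teeth, 6 mm high, under the knob on a flat 240 mm disc, top 74 mm above the table. Steep faces stop the turning back; from each tooth top a 30 degree ramp falls in the turning-back direction to the next notch. A pawl let down on a ramp stays until 2 to 4 N at the knob, turning back, slide it home; on a tooth's edge it can hang up: lift it and go a little further. Origin as fixture.
- knob_top (a point): Centre of the top of the pawl knob: an upright black plastic cylinder, 30 mm diameter, 50 mm high, on the outer end of the crank arm, both the crank's handle and the pawl's lift. Its top is 148 mm above the table with the pawl down, its lower end 50 mm lower. It spins freely on its pin, so the hand need not turn with the crank.
- fork: Aluminium cross-piece 50 x 86 x 14 mm on the guide rods, raised and lowered by the crank; origin: centre of its upper face. On it simply lies the hold-down head, a dark steel block 60 x 80 x 70 mm (2 to 3.5 kg) sliding on the same rods. When the head comes to rest on the blank the fork goes on down without it: a gap opens between them and the load is gone from the crank.
- blank_place (a point): Point on the table under the middle of the blank, a brass plate 70 x 50 x 6 mm on a fixed aluminium riser, below the head's foot (a rubber disc of 36 mm diameter on a spindle, its lower face 62 mm below the top of the fork while the fork carries the head). The blank's height differs from job to job and is not measured: its top is 81 to 106 mm above the table.
- chuck_jaw: Bystander: stepped steel chuck jaw 60 x 18 x 32 mm lying loose. Origin under its centre.
- chuck_key: Bystander: steel T-shaped chuck key, 100 x 80 x 12 mm, lying loose. Origin at table height under the middle of its shank.
- carton: Bystander: small cardboard carton 70 x 90 x 60 mm. Origin under its centre.

How it is judged:
On the way, in this order (a step that is already met when the one before it is completed fails the run):
1. the pawl is lifted clear of the teeth while the head still hangs on the crank (value of joint pawl above 0.0065 m and distance between head_c0 and fork below 0.0352 m and value of joint crank above 0.9 rad), for 0.1 s.
2. the crank has been let back and the head has come down on the blank, off the fork (distance between head_c0 and fork above 0.0352 m), for 0.1 s.
At the end, for the whole second after the job is handed in: The head rests on the blank and no longer on the fork (gap between them above 0.2 mm), with the fork no more than about one notch further down (gap under 8.5 mm; one notch is 6.3 mm); the pawl sits in a notch (lift under 1.5 mm); the crank is still (value of joint pawl below 0.0015 m and distance between head_c0 and fork between 0.0352 and 0.0435 m and velocity of joint crank between -0.05 and 0.05 rad/s); the robot touches nothing.
It fails at once if the crank runs: it turns back faster than 1.5 rad/s (velocity of joint crank below -1.5 rad/s).
It fails at once if the pawl is forced or snapped against the ratchet teeth with more than 35 N (contact force between pawl and ratchet above 35 N).
It fails at once if the chuck jaw is moved by more than 20 mm (distance of chuck_jaw from where it was at the start of the episode above 0.02 m).
It fails at once if the chuck key is moved by more than 20 mm (distance of chuck_key from where it was at the start of the episode above 0.02 m).
It fails at once if the carton is moved by more than 20 mm (distance of carton from where it was at the start of the episode above 0.02 m).
It also fails if it takes over 72 s, if anything falls off the work surface, if the arm or the gripper's body presses on something with over 40 N, if the wrist force passes 120 N, or if a joint passes its speed limit or range.

## Working session

There is one attempt and no reset: what is moved stays moved. The work goes in short steps, Python scripts to look and compute and a tool call to move; the robot and the scene stay as the last step left them, time stands still between calls to the robot, and variables do not carry over. Pictures are saved under pics/ and viewed, about 8 in all and at most 12, crops included, and the job is handed in when it is done.

Besides the shell and the picture viewer there is one more tool, called after "Emit:" in YAML: its name, and indented under it one key for each argument. servo_tool: Moves the arm, as the interface text tells. Its arguments: {"type":"object","properties":{"moves":{"type":"array"},"grip":{"type":"number"},"newtons":{"type":"number"}},"required":["moves"]}

```bash
mkdir -p pics; cat > h.py <<'E'
import numpy as np,cv2
from station import *
from scipy.spatial.transform import Rotation as R
def ray(cam,uv,c=None):
    c=c or get_calibration(cam);K=np.array(c["intrinsics"]);x=(uv[0]-K[0,2])/K[0,0];y=(uv[1]-K[1,2])/K[1,1]
    if cam=="wrist":
        r=np.hypot(x,y);s=np.sin(r)/r if r>1e-9 else 1;d=np.array([x*s,y*s,np.cos(r)])
    else: d=np.array([x,y,1.])
    return np.array(c["eye"]),np.array(c["rotation"])@d
def atz(cam,uv,z,c=None):
    e,d=ray(cam,uv,c);return e+d*(z-e[2])/d[2]
def snap(cam,f=None):
    p=snapshot(cam)
    if f: cv2.imwrite("pics/"+f,p[:,:,::-1])
    return p
E
python3 - <<'E'
from h import *
np.set_printoptions(precision=4,suppress=True)
for c in("scene","top"):
    p=snap(c,c+"0.png");k=get_calibration(c);print(c,k["eye"],np.array(k["rotation"]).tolist())
    for l,z in(("knob_top",.123),("fixture",.05),("crank_axis",.098),("fork",.2),("carton",.03),("chuck_jaw",.016),("chuck_key",.006),("ratchet",.074)):
        for o in outline_of(l,c)[:2]: print(l,round(o["conf"],2),o["uv"],int(o["pixels"].sum()),atz(c,o["uv"],z))
a=cv2.imread("pics/scene0.png");b=cv2.imread("pics/top0.png");
s=state();print(s)
E
```

```text
scene [1.2839 0.2087 0.7861] [-1.4299353164447546, -2.0466905886880404, 0.9248363721137669]Traceback (most recent call last):
  File "<stdin>", line 6, in <module>
  File "h.py", line 11, in atz
    e,d=ray(cam,uv,c);return e+d*(z-e[2])/d[2]
                                          ~^^^
IndexError: invalid index to scalar variable.
```

```bash
ls pics
```

```text
scene0.png
```

View pics/scene0.png

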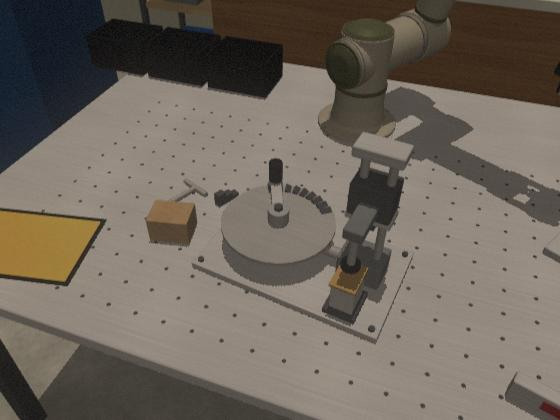

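The scene view shows the knob near (276,170), on the robot side of the disc. The teeth run to its right, and the head and rods are near (375,200). The calibration rotation is a rotation vector, so I'll fix the helper.

```bash
sed -i 's/np.array(c\["rotation"\])@d/R.from_rotvec(c["rotation"]).as_matrix()@d/' h.py
python3 - <<'E'
from h import *
np.set_printoptions(precision=4,suppress=True)
for c in("scene","top"):
    p=snap(c,c+"0.png");k=get_calibration(c);print(c,k["eye"])
    for l,z in(("knob_top",.123),("crank_axis",.098),("fork",.2),("blank_place",.09),("carton",.03),("chuck_jaw",.016),("chuck_key",.006),("ratchet",.074)):
        for o in outline_of(l,c)[:2]: print(l,round(o["conf"],2),np.array(o["uv"]),int(o["pixels"].sum()),atz(c,o["uv"],z))
s=state();print({k:np.array(v) for k,v in s.items()})
E
```

```text
scene [1.2839 0.2087 0.7861]
knob_top 0.77 [273.2 173.2] 344 [ 0.4667 -0.0887  0.123 ]
knob_top 0.19 [317.9 244. ] 23913 [0.6401 0.0626 0.123 ]
fork 0.7 [366.6 208.2] 3502 [0.6    0.1354 0.2   ]
blank_place 0.62 [319.8 243.4] 23879 [0.6053 0.0584 0.09  ]
carton 0.86 [175.7 220.7] 1818 [ 0.5889 -0.2733  0.03  ]
chuck_jaw 0.5 [221.  194.9] 293 [ 0.458  -0.2243  0.016 ]
chuck_key 0.59 [187.7 190.3] 206 [ 0.4594 -0.3136  0.006 ]
ratchet 0.65 [313.1 197.7] 457 [0.4591 0.0019 0.074 ]
ratchet 0.17 [316.9 246. ] 23853 [0.5986 0.0515 0.074 ]
top [ 0.4301 -0.0404  1.1564]
knob_top 0.6 [301.7 258.3] 202 [ 0.4656 -0.087   0.123 ]
crank_axis 0.56 [250.4 204.2] 21165 [0.5729 0.0152 0.098 ]
fork 0.63 [184.4 163.7] 1574 [0.632  0.1315 0.2   ]
blank_place 0.57 [251.5 204.5] 21421 [0.5734 0.0134 0.09  ]
carton 0.85 [389.1 202.1] 1654 [ 0.5905 -0.277   0.03  ]
chuck_jaw 0.54 [355.8 269.3] 337 [ 0.4474 -0.2069  0.016 ]
chuck_key 0.83 [403.8 267.8] 506 [ 0.452  -0.3115  0.006 ]
ratchet 0.75 [259.3 262.4] 565 [ 0.4581 -0.0038  0.074 ]
{'time': array(1.), 'joint_positions': array([ 1.0616,  0.3129,  1.4977,  0.    ,  1.331 , -0.2234]), 'dq': array([ 0.0018, -0.0016, -0.002 ,  0.0007, -0.0016, -0.0004]), 'tau': array([ -0.0006, -41.2174, -25.9894,  -0.0002,   0.0005,   0.    ]), 'eef_pos': array([0.148 , 0.5037, 0.2313]), 'ee_rot': array([-0.4474, -3.1095,  0.    ]), 'ft_force': array([ 0.8809, -0.0005,  0.374 ]), 'ft_torque': array([ 0.0204, -0.0396, -0.0027]), 'opening': array(0.0854)}
```

View pics/top0.png

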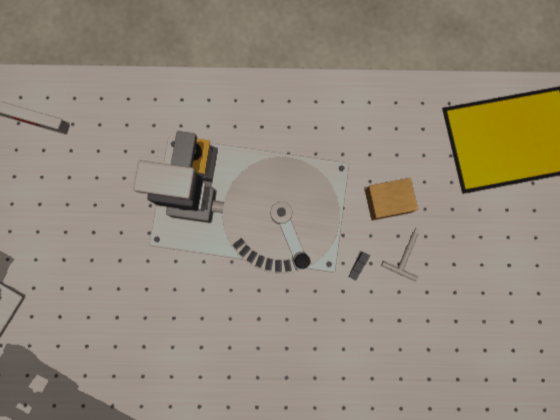

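The top view agrees: knob at (302,260), hub at (282,211), teeth at the lower left. Clockwise motion carries the knob along them towards +y. The hand's current yaw (jaws at 73.6°) suits the tangent, so I'll keep it and move across at height.

Emit:
servo_tool:
  moves:
    - [[-2.4, -2.4, 0, 0], [-4.8, -4.8, 0, 0], [-7.2, -7.2, 0, 0], [-9.6, -9.6, 0, 0], [-12, -12, 0, 0], [-14.4, -14.4, 0, 0], [-16.8, -16.8, 0, 0], [-19.2, -19.2, 0, 0], [-21.6, -21.6, 0, 0], [-24, -24, 0, 0]]
  grip: -1
  newtons: 60

```text
time: 1.83
eef_pos: [0.311, 0.2043, 0.2315]
ee_rot: [0.447, 3.109, 0.0]
ft_force: [0.1, 0.5, -0.6]
opening: 0.0854
```

```bash
python3 - <<'E'
from h import *
np.set_printoptions(precision=4,suppress=True)
p=snap("top");g=cv2.cvtColor(p,cv2.COLOR_RGB2GRAY)
o=outline_of("knob_top","top")
if o: m=o[0]["pixels"];v,u=np.where(m);print(o[0]["conf"],o[0]["uv"],u.min(),u.max(),v.min(),v.max())
print("top dark",cv2.minEnclosingCircle(np.argwhere(m)[:,::-1].astype(np.float32)))
for uv in((281.5,211.5),): print("axis",atz("top",uv,.1))
for uv in((302,261),(302,258.5)): print("knob",atz("top",uv,.148),atz("top",uv,.123))
cv2.imwrite("pics/crop.png",cv2.resize(p[120:290,130:380,::-1],None,fx=3.2,fy=3.2,interpolation=cv2.INTER_CUBIC))
s=state();print(s["time"],s["eef_pos"],s["ee_rot"])
E
```

```text
0.48 [301.2, 257.6] 294 310 254 269
top dark ((301.9375, 261.5), 8.078088760375977)
axis [ 0.5588 -0.0471  0.1   ]
knob [ 0.4597 -0.0865  0.148 ] [ 0.4605 -0.0876  0.123 ]
knob [ 0.4644 -0.0864  0.148 ] [ 0.4653 -0.0876  0.123 ]
1.9333 [0.3125 0.2028 0.2315] [ 0.4563  3.1073 -0.0007]
```

View pics/crop.png

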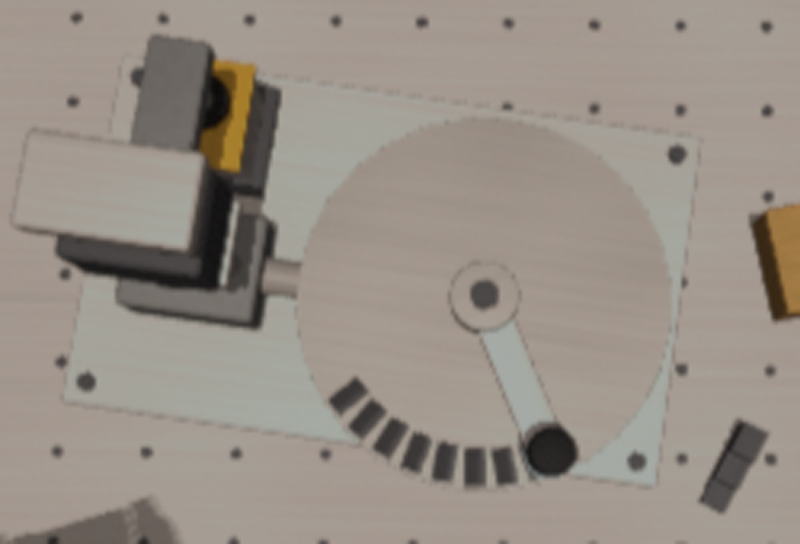

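The crop gives the knob top at uv (302.2,260.6) and the hub at (281.3,211.9). That puts the axis at about (0.558,-0.047) and the knob at about (0.4605,-0.087), a radius of 105 mm, which matches. Seven teeth are free, so the crank is near its top notch.

Emit:
servo_tool:
  moves:
    - [[-2.5, -2.6, 0, 0], [-5, -5.2, 0, 0], [-7.5, -7.8, 0, 0], [-10, -10.4, 0, 0], [-12.5, -13, 0, 0], [-15, -15.7, 0, 0], [-17.5, -18.3, 0, 0], [-20, -21, 0, 0], [-22, -23, 0, 0], [-22.5, -23.5, 0, 0]]

```text
time: 2.77
eef_pos: [0.4618, -0.0896, 0.2314]
ee_rot: [0.46, 3.107, -0.001]
ft_force: [0.1, 0.0, -1.1]
opening: 0.0857
```

Emit:
servo_tool:
  moves:
    - [[0, 0, 0, 0], [0, 0, 0, 0]]

```text
time: 2.93
eef_pos: [0.4617, -0.0889, 0.2312]
ee_rot: [0.46, 3.107, -0.001]
ft_force: [-0.3, -0.0, -0.6]
opening: 0.0853
```

```bash
python3 - <<'E'
from h import *
np.set_printoptions(precision=4,suppress=True)
s=state();c=get_calibration("wrist");p=snap("wrist","w1.png")
for o in outline_of("knob_top","wrist")[:2]: print(o["conf"],o["uv"],atz("wrist",o["uv"],.14,c))
r=R.from_rotvec(s["ee_rot"]).as_matrix();d=np.array([.4605,-.087,.107])-s["eef_pos"]
print(s["eef_pos"],r,"shift cm",r.T@d*100,s["ft_force"],s["joint_positions"])
E
```

```text
0.68 [280.5, 208.2] [ 0.4544 -0.0865  0.14  ]
[ 0.4617 -0.0889  0.2312] [[-0.9571  0.2898  0.0005]
 [ 0.2898  0.9571 -0.0005]
 [-0.0006 -0.0004 -1.    ]] shift cm [ 0.172   0.1499 12.4167] [-0.2644 -0.0333 -0.5814] [-0.44    0.1914  1.6551 -0.0003  1.2945 -1.7167]
```

View pics/w1.png

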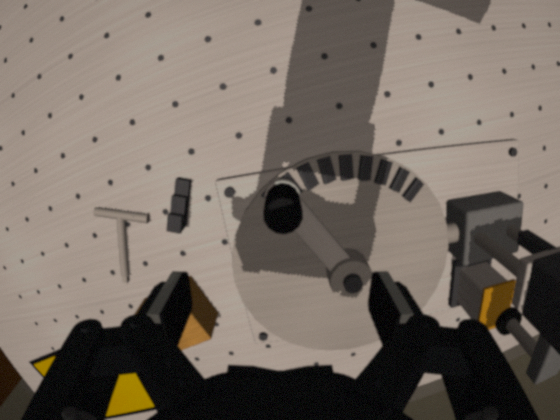

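The wrist view shows the knob at (283,213), centred between the open fingers. The gap to its surroundings is free, so I'll descend to a TCP height of about 0.107.

Emit:
servo_tool:
  moves:
    - [[0.1, 0.1, 1.5, 0], [0.2, 0.2, 3, 0], [0.2, 0.2, 4.5, 0], [0.2, 0.2, 6, 0], [0.2, 0.2, 7.5, 0], [0.2, 0.2, 9, 0], [0.2, 0.2, 10.5, 0], [0.2, 0.2, 11.6, 0], [0.2, 0.2, 12.3, 0], [0.2, 0.2, 12.3, 0]]

```text
time: 3.87
eef_pos: [0.4595, -0.0847, 0.1077]
ee_rot: [-0.456, -3.107, -0.0]
ft_force: [-0.7, 0.8, -0.1]
opening: 0.0851
```

Emit:
servo_tool:
  moves:
    - [[0, 0, 0, 0], [0, 0, 0, 0], [0, 0, 0, 0], [0, 0, 0, 0], [0, 0, 0, 0], [0, 0, 0, 0]]
  grip: 1
  newtons: 60

```text
time: 4.37
eef_pos: [0.4596, -0.0855, 0.1084]
ee_rot: [-0.456, -3.108, 0.003]
ft_force: [-3.5, -4.1, 6.1]
opening: 0.0289
```

Emit:
servo_tool:
  moves:
    - [[0, 0, 0, 0], [0, 0, 0, 0], [0, 0, 0, 0], [0, 0, 0, 0]]

```text
time: 4.7
eef_pos: [0.4595, -0.0855, 0.1085]
ee_rot: [-0.456, -3.108, 0.003]
ft_force: [-2.3, -1.8, 1.3]
opening: 0.0287
```

Gripped, opening 29 mm. Next I wind up 3 mm to relieve the tooth face, then lift.

Emit:
servo_tool:
  moves:
    - [[-0.1, -0.12, 0, 0], [-0.2, -0.24, 0, 0], [-0.2, -0.24, 0, 0]]

```text
time: 4.95
eef_pos: [0.46, -0.0868, 0.1084]
ee_rot: [-0.456, -3.105, -0.003]
ft_force: [-3.6, 8.5, 7.0]
opening: 0.0282
```

Emit:
servo_tool:
  moves:
    - [[0, 0, -0.2, 0], [0, 0, -0.4, 0], [0, 0, -0.6, 0], [0, 0, -0.8, 0], [0, 0, -1.0, 0], [0, 0, -1.0, 0], [0, 0, -1.0, 0]]

```text
time: 5.53
eef_pos: [0.4592, -0.0852, 0.1175]
ee_rot: [-0.456, -3.102, -0.008]
ft_force: [-1.0, 8.3, -7.0]
opening: 0.0287
```

```bash
python3 - <<'E'
from h import *
np.set_printoptions(precision=4,suppress=True)
s=state();print(s["time"],s["eef_pos"],s["ft_force"],s["opening"])
p=snap("scene");cv2.imwrite("pics/s2.png",cv2.resize(p[110:330,180:460,::-1],None,fx=2.8,fy=2.7,interpolation=cv2.INTER_CUBIC))
E
```

```text
5.5333 [ 0.4592 -0.0852  0.1175] [-1.0483  8.3138 -7.002 ] 0.028730918937384362
```

View pics/s2.png

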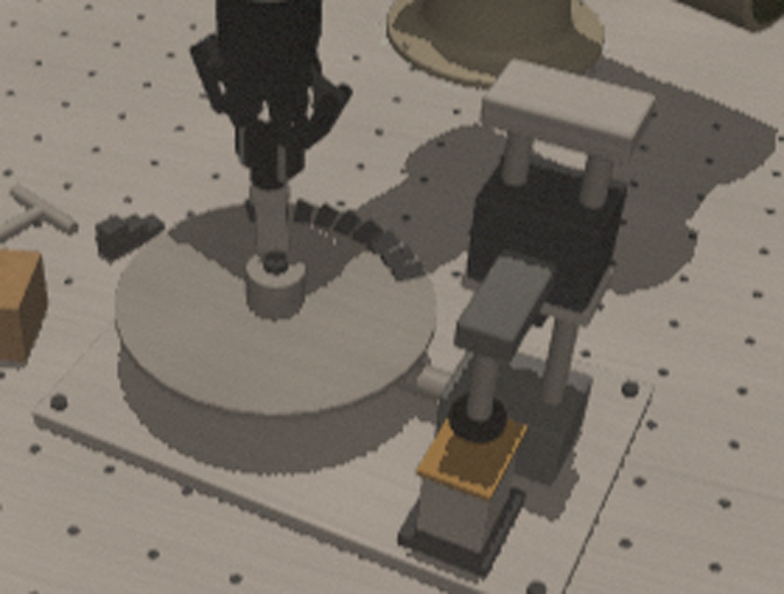

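The foot, near (478,410) in the crop, hangs a little above the blank. The hand rose 9 mm and now carries both the spring (-7 N) and the crank load (8 N along +y), so the pawl is clear. Next I work out steps along the arc.

```bash
cat > arc.py <<'E'
from h import *
import sys
np.set_printoptions(precision=3,suppress=True)
A=np.array([.558,-.0467]);dth=float(sys.argv[1]);n=int(sys.argv[2]);zt=float(sys.argv[3])
s=state();p=s["eef_pos"];r=p[:2]-A;a=np.arctan2(r[1],r[0])%(2*np.pi);f=s["ft_force"]
M=R.from_rotvec(s["ee_rot"]).as_matrix();t=np.array([np.sin(a),-np.cos(a)])
print("t",round(s["time"],2),"ang",a,"rad",np.hypot(*r),"z",p[2],"F back",f[:2]@t,"radial",f[:2]@r/np.hypot(*r),"Fz",f[2],"open",s["opening"])
for i in range(1,n+1):
    b=a-dth*i/n;q=np.r_[A+.1055*np.array([np.cos(b),np.sin(b)]),zt];print((M.T@(q-p)*100).round(2))
E
python3 arc.py 0.1 5 .1185
```

```text
t 5.58 ang 3.5126675389292528 rad 0.10606100958914716 z 0.11746284438545496 F back 8.528412899324744 radial -2.641738802683038 Fz -6.824357679709153 open 0.028551680905605597
[ 0.08  0.2  -0.1 ]
[ 0.21  0.37 -0.1 ]
[ 0.33  0.55 -0.1 ]
[ 0.45  0.72 -0.1 ]
[ 0.56  0.9  -0.1 ]
```

Emit:
servo_tool:
  moves:
    - [[0.05, 0.1, -0.1, 0], [0.14, 0.25, -0.1, 0], [0.25, 0.4, -0.1, 0], [0.35, 0.55, -0.1, 0], [0.45, 0.72, -0.1, 0], [0.45, 0.72, -0.1, 0], [0.45, 0.72, -0.1, 0]]

```text
time: 6.17
eef_pos: [0.4557, -0.0751, 0.1174]
ee_rot: [-0.456, -3.097, -0.014]
ft_force: [-1.5, 9.3, -7.7]
opening: 0.0285
```

```bash
python3 arc.py 0.1 5 .1185
```

```text
t 6.17 ang 3.4121133223106135 rad 0.10617766049250216 z 0.11739956198906203 F back 9.376507974425225 radial -1.0813833815552458 Fz -7.691714481468033 open 0.028514434433558437
[ 0.05  0.22 -0.11]
[ 0.16  0.4  -0.11]
[ 0.27  0.58 -0.1 ]
[ 0.37  0.77 -0.1 ]
[ 0.46  0.96 -0.1 ]
```

Emit:
servo_tool:
  moves:
    - [[0.05, 0.15, -0.1, 0], [0.14, 0.32, -0.1, 0], [0.24, 0.5, -0.1, 0], [0.33, 0.68, -0.1, 0], [0.42, 0.86, -0.1, 0], [0.42, 0.86, -0.1, 0]]

```text
time: 6.67
eef_pos: [0.453, -0.0638, 0.1175]
ee_rot: [-0.455, -3.094, -0.019]
ft_force: [-2.2, 9.2, -7.5]
opening: 0.0287
```

```bash
python3 arc.py 0.1 5 .1185
```

```text
t 6.67 ang 3.3031166396777487 rad 0.10636043037644421 z 0.11753421211943081 F back 9.437396922318785 radial 0.6684632179328964 Fz -7.501252360879487 open 0.028730161588835363
[ 0.01  0.23 -0.09]
[ 0.1   0.42 -0.09]
[ 0.18  0.62 -0.09]
[ 0.26  0.81 -0.08]
[ 0.34  1.01 -0.08]
```

Emit:
servo_tool:
  moves:
    - [[0.02, 0.2, -0.1, 0], [0.1, 0.4, -0.1, 0], [0.18, 0.6, -0.1, 0], [0.26, 0.78, -0.1, 0], [0.33, 0.95, -0.1, 0], [0.33, 0.95, -0.1, 0]]

```text
time: 7.17
eef_pos: [0.4516, -0.052, 0.1177]
ee_rot: [-0.455, -3.09, -0.024]
ft_force: [-2.0, 9.5, -7.7]
opening: 0.0285
```

```bash
python3 arc.py 0.1 5 .1185
```

```text
t 7.17 ang 3.191568370978704 rad 0.10653535764726811 z 0.11774310765937669 F back 9.584530312662775 radial 1.4839491764884443 Fz -7.742184788788572 open 0.028467203960065496
[-0.03  0.24 -0.07]
[ 0.04  0.44 -0.07]
[ 0.1   0.64 -0.07]
[ 0.15  0.84 -0.06]
[ 0.21  1.05 -0.06]
```

Emit:
servo_tool:
  moves:
    - [[0.0, 0.2, -0.1, 0], [0.05, 0.4, -0.1, 0], [0.1, 0.6, -0.1, 0], [0.16, 0.8, -0.1, 0], [0.21, 1.0, -0.1, 0], [0.21, 1.0, -0.1, 0]]

```text
time: 7.67
eef_pos: [0.4515, -0.0401, 0.118]
ee_rot: [-0.454, -3.087, -0.029]
ft_force: [-1.8, 9.8, -7.2]
opening: 0.0289
```

```bash
python3 arc.py 0.1 5 .1185
```

```text
t 7.67 ang 3.0797908300891756 rad 0.10665677848990433 z 0.11801059917198768 F back 9.684710198245629 radial 2.3938450652220857 Fz -7.151884865097135 open 0.02891289352135985
[-0.07  0.23 -0.05]
[-0.02  0.44 -0.04]
[ 0.01  0.65 -0.04]
[ 0.05  0.86 -0.03]
[ 0.08  1.06 -0.03]
```

Emit:
servo_tool:
  moves:
    - [[-0.02, 0.2, -0.05, 0], [0.0, 0.4, -0.05, 0], [0.03, 0.6, -0.05, 0], [0.06, 0.8, -0.05, 0], [0.1, 1.0, -0.05, 0], [0.1, 1.0, -0.05, 0]]

```text
time: 8.17
eef_pos: [0.4528, -0.0286, 0.1179]
ee_rot: [-0.454, -3.085, -0.033]
ft_force: [-1.5, 10.2, -7.7]
opening: 0.0285
```

```bash
python3 arc.py 0.1 5 .1185; python3 - <<'E'
from h import *
p=snap("scene");cv2.imwrite("pics/s3.png",cv2.resize(p[140:330,300:440,::-1],None,fx=3,fy=3,interpolation=cv2.INTER_CUBIC))
E
```

```text
t 8.17 ang 2.97085500624381 rad 0.10676882071987079 z 0.1179029312745723 F back 9.776864394079606 radial 3.2335476413813025 Fz -7.65029866576793 open 0.028531443765271183
[-0.1   0.23 -0.06]
[-0.08  0.44 -0.05]
[-0.07  0.65 -0.05]
[-0.06  0.86 -0.05]
[-0.05  1.07 -0.04]
```

View pics/s3.png

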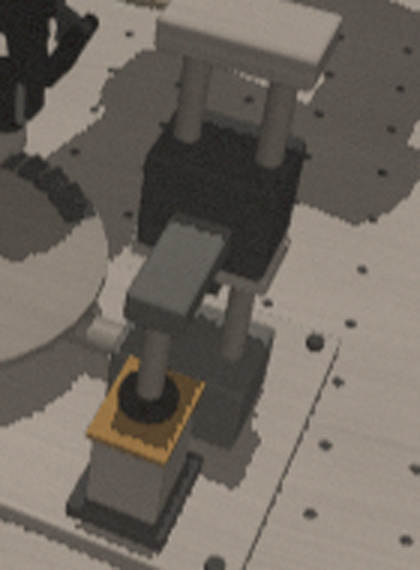

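The foot at (148,397) now sits close above the plate, and the full load is still on the hand. I'll carry on with small steps.

Emit:
servo_tool:
  moves:
    - [[-0.06, 0.18, -0.05, 0], [-0.06, 0.35, -0.05, 0], [-0.05, 0.5, -0.05, 0], [-0.05, 0.65, -0.05, 0], [-0.05, 0.65, -0.05, 0]]

```text
time: 8.63
eef_pos: [0.4544, -0.0209, 0.1177]
ee_rot: [-0.454, -3.082, -0.038]
ft_force: [-1.4, 10.0, -6.9]
opening: 0.0288
```

```bash
python3 arc.py 0.1 5 .1185
```

```text
t 8.63 ang 2.897569831938264 rad 0.10677241342055929 z 0.11767563539580898 F back 9.319957044028822 radial 3.7793553703477905 Fz -6.930443700394153 open 0.028796634795410246
[-0.12  0.22 -0.08]
[-0.11  0.43 -0.08]
[-0.11  0.64 -0.07]
[-0.12  0.85 -0.07]
[-0.13  1.06 -0.06]
```

Emit:
servo_tool:
  moves:
    - [[-0.06, 0.18, -0.08, 0], [-0.08, 0.35, -0.08, 0], [-0.1, 0.5, -0.08, 0], [-0.11, 0.65, -0.08, 0], [-0.11, 0.65, -0.08, 0]]

```text
time: 9.05
eef_pos: [0.4562, -0.0148, 0.1178]
ee_rot: [-0.452, -3.079, -0.037]
ft_force: [-6.3, 1.8, -7.6]
opening: 0.0289
```

```bash
python3 arc.py 0.1 5 .1185
```

```text
t 9.05 ang 2.8378521303857935 rad 0.10664506051533015 z 0.11784371336076213 F back -0.20553275127518603 radial 6.550888185379068 Fz -7.56568033879948 open 0.028860803103416793
[-0.12  0.21 -0.07]
[-0.13  0.42 -0.06]
[-0.14  0.63 -0.06]
[-0.16  0.84 -0.05]
[-0.18  1.05 -0.05]
```

The load on the hand dropped from 9.3 N to about 0, so the head has landed at hand angle 2.84–2.90. The seats are at 3.516 − 0.18k, so the next notch is near 2.797, about 4 mm on. I'll lower the pawl gently onto the ramp, keeping hold of it.

Emit:
servo_tool:
  moves:
    - [[-0.03, 0.08, 0.05, 0], [-0.04, 0.1, 0.15, 0], [-0.04, 0.1, 0.25, 0], [-0.04, 0.1, 0.35, 0], [-0.04, 0.1, 0.45, 0], [-0.04, 0.1, 0.5, 0], [-0.04, 0.1, 0.5, 0]]

```text
time: 9.63
eef_pos: [0.4565, -0.0139, 0.1126]
ee_rot: [-0.452, -3.078, -0.037]
ft_force: [-4.7, 0.4, -6.1]
opening: 0.0288
```

```bash
python3 arc.py 0.04 2 .111
```

```text
t 9.63 ang 2.8290924303986804 rad 0.10671603945489778 z 0.11260577013817537 F back -1.113918399101479 radial 4.587440135813395 Fz -6.115843335740635 open 0.028798516946484345
[-0.13  0.21  0.16]
[-0.14  0.42  0.16]
```

Emit:
servo_tool:
  moves:
    - [[0, 0, 0.05, 0], [0, 0, 0.1, 0], [0, 0, 0.15, 0], [0, 0, 0.2, 0], [0, 0, 0.2, 0]]

```text
time: 10.05
eef_pos: [0.4564, -0.0139, 0.1106]
ee_rot: [-0.452, -3.078, -0.037]
ft_force: [-4.4, 0.0, -5.8]
opening: 0.029
```

```bash
python3 arc.py 0.04 2 .111
```

```text
t 10.05 ang 2.829186171040038 rad 0.10672804479040991 z 0.11058810042445813 F back -1.3246450381147195 radial 4.156732600116263 Fz -5.833280448783268 open 0.02897745890341633
[-0.13  0.21 -0.04]
[-0.14  0.42 -0.04]
```

Emit:
servo_tool:
  moves:
    - [[0, 0, 0.05, 0], [0, 0, 0.1, 0], [0, 0, 0.15, 0], [0, 0, 0.15, 0]]

```text
time: 10.38
eef_pos: [0.4564, -0.0139, 0.109]
ee_rot: [-0.452, -3.078, -0.037]
ft_force: [-4.5, 0.7, -5.4]
opening: 0.0288
```

```bash
python3 arc.py 0.04 2 .111
```

```text
t 10.38 ang 2.8290344294683987 rad 0.10675328345992081 z 0.1090228012693609 F back -0.7297740041032277 radial 4.486061976563589 Fz -5.414204908226146 open 0.028816810134116088
[-0.13  0.21 -0.2 ]
[-0.14  0.42 -0.19]
```

Emit:
servo_tool:
  moves:
    - [[0, 0, 0.05, 0], [0, 0, 0.1, 0], [0, 0, 0.1, 0]]

```text
time: 10.63
eef_pos: [0.4565, -0.0139, 0.1085]
ee_rot: [-0.452, -3.079, -0.037]
ft_force: [-6.2, 0.8, 0.5]
opening: 0.0288
```

```bash
python3 arc.py 0.04 2 .108
```

```text
t 10.63 ang 2.828767642857937 rad 0.10665482387705225 z 0.10853321939110165 F back -1.1137415147805478 radial 6.146330688824717 Fz 0.4623757156751084 open 0.028837663820467097
[-0.12  0.21  0.05]
[-0.13  0.42  0.06]
```

It touched down at z 0.1085, the same height as the original seat, so the nose is on the notch floor. I'll ease it back gently until it meets the tooth face.

Emit:
servo_tool:
  moves:
    - [[-0.03, 0.08, 0, 0], [-0.05, 0.16, 0, 0], [-0.07, 0.24, 0, 0], [-0.07, 0.24, 0, 0]]

```text
time: 10.97
eef_pos: [0.4572, -0.0124, 0.1086]
ee_rot: [-0.451, -3.077, -0.034]
ft_force: [-10.4, -5.6, -1.7]
opening: 0.0286
```

```bash
python3 arc.py 0.04 2 .108
```

```text
t 10.97 ang 2.813496044248513 rad 0.10650641494944654 z 0.10863825367091455 F back -8.633076350398488 radial 8.089239338091652 Fz -1.7300273883496646 open 0.02859763205191035
[-0.11  0.21  0.06]
[-0.13  0.42  0.07]
```

It stops against the face at −8.6 N, so it is seated. I'll relax the push, open, and look.

Emit:
servo_tool:
  moves:
    - [[-0.05, -0.1, 0.02, 0], [-0.05, -0.1, 0.02, 0]]

```text
time: 11.13
eef_pos: [0.4569, -0.0132, 0.1086]
ee_rot: [-0.45, -3.076, -0.035]
ft_force: [-7.7, 1.3, -0.0]
opening: 0.0282
```

Emit:
servo_tool:
  moves:
    - [[0, 0, 0, 0], [0, 0, 0, 0], [0, 0, 0, 0], [0, 0, 0, 0], [0, 0, 0, 0], [0, 0, 0, 0], [0, 0, 0, 0], [0, 0, 0, 0]]
  grip: -1

```text
time: 11.8
eef_pos: [0.457, -0.0132, 0.1086]
ee_rot: [-0.45, -3.076, -0.035]
ft_force: [0.2, -0.1, 0.3]
opening: 0.0855
```

```bash
python3 arc.py 0.04 1 .108; python3 - <<'E'
from h import *
p=snap("scene");cv2.imwrite("pics/s4.png",cv2.resize(p[110:330,230:450,::-1],None,fx=2.7,fy=2.7,interpolation=cv2.INTER_CUBIC))
E
```

```text
t 11.8 ang 2.821576463565961 rad 0.10641119410089656 z 0.10860350326728753 F back -0.01762703348745743 radial -0.2164925356769323 Fz 0.33402943182471956 open 0.08550401930395718
[-0.11  0.42  0.06]
```

View pics/s4.png

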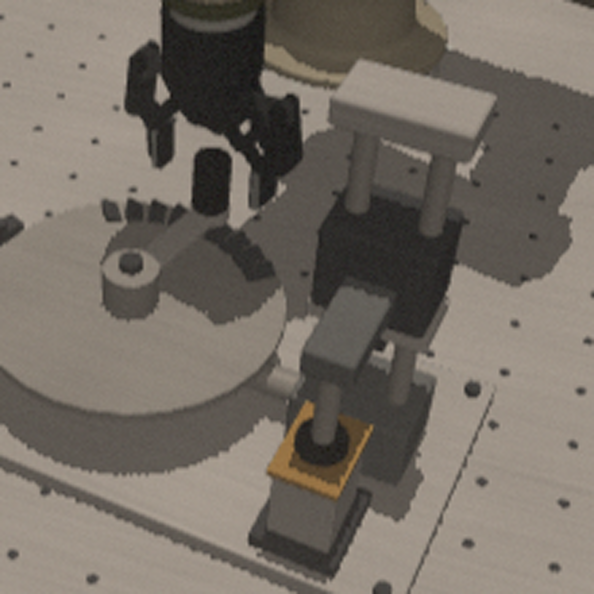

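The hand is open around the knob, which is at (211,180). The pawl is down and the foot rests on the plate. I'll retract upward.

Emit:
servo_tool:
  moves:
    - [[0, 0, -0.8, 0], [0, 0, -2, 0], [0, 0, -3.5, 0], [0, 0, -5, 0], [0, 0, -6.5, 0], [0, 0, -8, 0], [0, 0, -9.5, 0], [0, 0, -11, 0], [0, 0, -12, 0], [0, 0, -12, 0]]

```text
time: 12.68
eef_pos: [0.4613, -0.0167, 0.2309]
ee_rot: [-0.451, -3.08, -0.034]
ft_force: [1.0, -0.1, -0.0]
opening: 0.0854
```

Emit:
servo_tool:
  moves:
    - [[-1.5, -2, 0, 0], [-3, -4, 0, 0], [-4.5, -6, 0, 0], [-6, -8, 0, 0], [-8, -10, 0, 0], [-9, -12, 0, 0], [-10, -14, 0, 0], [-10, -16, 0, 0], [-10, -16, 0, 0], [-10, -16, 0, 0]]

```text
time: 13.52
eef_pos: [0.5108, -0.1989, 0.2244]
ee_rot: [-0.453, -3.079, -0.035]
ft_force: [-0.7, 0.2, 0.7]
opening: 0.0852
```

```bash
python3 - <<'E'
from h import *
np.set_printoptions(precision=4,suppress=True)
for c in("scene","top"):
    p=snap(c)
    for l,z in(("knob_top",.123),("carton",.03),("chuck_jaw",.016),("chuck_key",.006)):
        for o in outline_of(l,c)[:1]: print(c,l,round(o["conf"],2),o["uv"],atz(c,o["uv"],z))
    if c=="scene": cv2.imwrite("pics/s5.png",cv2.resize(p[140:330,300:440,::-1],None,fx=3.1,fy=3.1,interpolation=cv2.INTER_CUBIC))
print(state()["time"],state()["eef_pos"],state()["ft_force"])
E
```

```text
scene knob_top 0.73 [306.6, 174.3] [ 0.4454 -0.0196  0.123 ]
scene carton 0.73 [173.0, 221.6] [ 0.5936 -0.2775  0.03  ]
scene chuck_jaw 0.74 [222.9, 194.5] [ 0.4551 -0.2207  0.016 ]
top knob_top 0.58 [262.1, 258.1] [ 0.4651 -0.0107  0.123 ]
14.0167 [ 0.5112 -0.1983  0.225 ] [ 0.6484  0.2535 -0.7163]
```

View pics/s5.png

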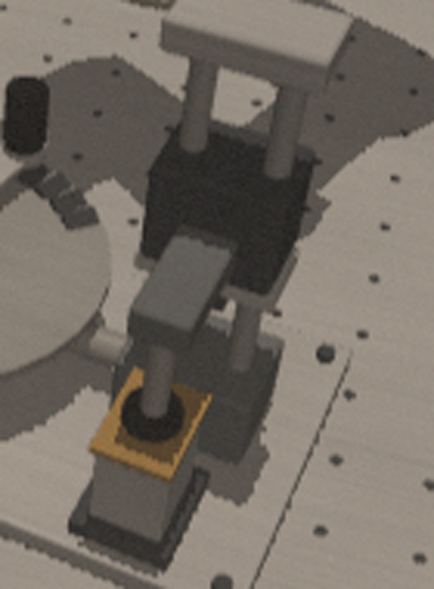

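```bash
python3 -c "
from station import *
print(close_job())"
```

```text
the job is handed in; nothing more can be done
None
```

I lowered the head onto the blank and left the pawl in the next notch, then handed the job in at about 14 s of the 72 s allowed. The hand-in gives no verdict.

- **Lift:** I gripped the pawl knob, wound it up slightly to take the load off the tooth and lifted it about 9 mm. Spring and crank load then came onto the hand, so the pawl was clear.
- **Lowering:** I let the crank back about 0.68 rad in small steps, at roughly 0.2 rad/s. The load on the hand then fell from 9.3 N to about 0, which I took as the head landing on the blank.
- **Seating:** I lowered the pawl until it touched at z = 0.1085 m, the same height as where it started. Easing the crank on, it met the tooth face at about 9 N. I then relaxed, let go and backed the arm away.

**Last checks**
- The crank's total turn is consistent with four notches (0.72 rad). The hand's own position gave about 0.70 and the top camera about 0.75, a spread I put down to finger give and camera error.
- The last picture shows the foot on the blank. The gap between head and fork is too small to measure there. From the hand angles I estimate 1–3.5 mm.
- The carton and chuck jaw showed shifts within camera error (under 6 mm). The network did not find the chuck key in the last pictures, so I did not confirm it, though the hand never went below 0.10 m.
- The scene and top cameras disagreed on the knob's final position by about 20 mm in x and 9 mm in y. I went by the top camera, which agrees with the hand.

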